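# Draw the cast brass handle from its mould and fit it to the forming press

### The job

The little blue forming press on the jeweller's bench has lost its handle, and a new brass one lies freshly cast in the open aluminium mould on the sloping wooden rest. Draw the handle out of the mould, fit its square bore over the square screw end on top of the press with the bar at any of the four ways round, press it fully home with the gripper, and let go. Leave the jar, the file and the steel doming block where they are.

Things in the scene. Friction and masses are not known exactly. Their poses are not given: they have to be found in the camera images.
- handle: brass casting, 0.2-0.3 kg: bar 90 (y) x 18 (x) x 10 mm (z) with a square boss in the middle, 26 x 26 mm, flats facing x and y, from z 0 to 40. Origin: centre of underside = mouth of the square bore, 16.5 mm wide, flats facing x and y, open below, 32 deep. z points out of the mould. In the mould the bar is sunk flush; the top 30 mm of the boss stands out as the grip.
- rest: fixed wooden rest with the aluminium mould half, 132 mm wide (y), about 90 deep, 76 tall at its far edge; origin at table height under its middle. The mould face slopes down 30 degrees to the rest's -x side (roughly to the robot): its normal is (-0.5, 0, 0.866) in the rest's frame. Face: 64 mm up the slope by 124 mm along y.
- cavity (a point): centre of the floor of the mould cavity, 10 mm below the mould's sloping face; the cavity has the outline of the handle with 1.5 mm play all round. Axes as rest (not sloped); the handle's origin starts here.
- press: fixed blue C-frame hand press, base 130 x 110 mm, origin at table height under its vertical screw axis; the column stands on the +x side, no higher than the frame's flat top at 130 mm. On top: a round collar, 34 mm diameter, from 130 to 136 mm, then the square screw end.
- seat (a point): centre of the top face of the press's collar (136 mm high), where the handle's underside rests when fully home. The fixed square screw end rises 28 mm above it: 14 mm square with flats facing this point's x and y axes, the last 8 mm tapering to 6 mm square. It does not turn.
- jar: bystander: amber jar with black lid, 44 mm diameter, 60 mm tall, loose; origin at the centre of its underside
- file: bystander: needle file with orange handle lying along its x axis, 160 mm long, 16 mm wide, 12 mm high, loose; origin at the underside near its middle
- dapblock: bystander: steel doming block, 50 mm cube, loose; origin at the centre of its underside
Things that resemble listed ones, but are neither listed nor needed, are in the scene too. There is more than one size of the handle; the one meant has the size given above. There is more than one size of the press; the job needs the smaller.

How it is judged:
By the outcome, as a careful person would: the job done as asked, in the order asked, and still so for the second after the job is handed in, with the robot touching nothing.
It also fails if it takes over 45 s, if anything falls off the work surface, if the arm or the gripper's body presses on something with over 40 N, if the wrist force passes 120 N, or if a joint passes its speed limit or range.

### The arm

A 6-joint arm with a two-finger parallel gripper is mounted at the origin on the work surface. World frame = base frame: x ahead of the robot, y to its left, z up, the work surface at z = 0. Lengths are in m, angles in rad, forces in N, time in s.
With the tool pointing down it reaches from about 0.3 to 0.775 m from the base axis. Payload 14.6 kg.
Tool frame: the origin (TCP) lies at the very end of the fingers, on their centre line; the grasp point (between the pads) lies 19 mm behind it; z points along the fingers, y is the line along which they close (so a half turn about z gives the same grasp; the last joint's range is limited). The gripper opens to 85 mm and grips with 20 to 120 N. Pads are 22 mm wide; open, the fingers measure 114 mm over their backs; the gripper's body (76 mm by 85 mm) begins 54 mm behind the grasp point. The pads swing forward as they close: fully open they stand 13 mm farther back than shut.
Start: joints at [-1.326, 0.3, 1.521, -0, 1.321, -0.067], TCP at [0.169, -0.523, 0.231] pointing down, gripper open.
Joint ranges: [-3.03, 3.03], [-0.79, 2.21], [0.23, 2.52], [-1.04, 4.18], [0, 3.07], [-2.55, 2.55]. Speed limits (rad/s): [2.22, 2.22, 2.57, 3.14, 3.14, 3.14].

### API

Orientations are given as a rotation vector (axis times angle).
In Python, from plant import get_state, grab_frame, calibration, job_done, regions_of, landmark_of gives the robot as it stands.
- The arm moves only by the shell command python3 -m inch 'ROWS' [FORCE]. ROWS is JSON, a list of rows, each a list of 5 numbers: the opening, from -1 (shut) to 1 (fully open), then the shift along the tool's x, y, z in units of 20 mm (1.0 is 20 mm), then the turn about the tool's z in units of 0.08 rad (1.0 is 0.08 rad). A call has 1 to 8 rows; each row shifts and turns the commanded pose from where the row before left it, along the tool's axes as they then stand; what a row does not reach is not made up. A row lasts 1/8 s, in which the tool goes at most 62.5 mm and 10.7 degrees, less where a joint would pass 70% of its speed; a pose out of reach is approached as far as the arm can. A call with a number of a shift or a turn outside -1 to 1 is refused whole. A call with a gripper value outside its range is refused whole. The fingers move at their own pace and stop on an object; FORCE is the grip in N (left out, the last holds). Time passes only in rows, so rows that do not move let the fingers close. It gives the time, the measured TCP pose, the force, the opening and the grip force at its end, in the units of the state.
- get_state(): the state, without advancing time (a new reading comes with each control period).
- grab_frame(name): name is "side" or "top" or "wrist"; returns the picture (400x640x3 uint8, red, green, blue); there is no depth.
- calibration(name): a dict with "mtx" (3x3 intrinsics, pixels), "R" (3x3) and "t" (3): a world point X has camera coordinates R X + t. Camera axes: x right, y down, z forward; pixel columns grow to the right and rows downward; lengths in m; the calibration is good to about 2 mm. The wrist camera is an equidistant fisheye: a pixel r from the principal point sees the ray r / f radians off the axis. A picture is of the moment at which its call begins: read the wrist's pose just before it. calibration takes no time and is no camera call; for the wrist camera it gives the pose at the moment of the call.
- job_done(): hands the job in; it is judged then, once.
Trained networks look in the newest picture that a camera, given by its name, has taken for a name from the list of things; names that differ only in an ending like _2 or _b are one class to them, and where a whole thing is asked for, a point or a joint stands for the part that bears it (a point fixed in the world has none). Each returns a list of dicts, best first, with "p" (0 to 1); they miss things now and then, are a little off and sometimes report something else, mostly with a low value. They report only what shows in the picture. A call takes as long as a camera call. They do not tell look-alikes from the thing itself.
- regions_of(label, camera): "pixels" (400x640 bool, what is visible of it) and "bbox" ([left, top, right, bottom] in pixels, round what is visible of it).
- landmark_of(label, camera): "location" ([column, row] in pixels: a listed point, or the origin of a listed thing).
The state is a dict: "t": time; "joints": joint angles; "joint_vel": joint speeds; "joint_efforts": joint torques, N m; "tool_pos": TCP position; "eef_rot": TCP orientation; "ft_force": force on the tool from outside, world axes, zero at the start; "torque": the same for the moment, N m; "opening": finger opening in m; "finger_force": force on a finger pad.
Only numpy, scipy, OpenCV 4.12 (cv2) and the standard library are available. Lean on these libraries where they do the work, as an engineer would, in place of code of your own. Each camera call takes 0.05 s, during which the arm holds its last target. There are 200 camera calls.

## Working session

There is one attempt and no reset: what is moved stays moved. The work goes in short steps, Python scripts to look and compute and a shell command to move; the robot and the scene stay as the last step left them, time stands still between calls to the robot, and variables do not carry over. Pictures are saved under pics/ and viewed, at most 10 in all, crops included, and the job is handed in when it is done.

```bash
mkdir -p pics; ls; python3 - <<'E'
from plant import *
import cv2,numpy as np
s=get_state();print(s['t'],s['tool_pos'],s['eef_rot'],s['opening'])
for c in('side','top'):
    f=grab_frame(c);cv2.imwrite(f'pics/{c}0.png',f[:,:,::-1])
    for n in('handle','rest','press','jar','file','dapblock'):
        for d in regions_of(n,c)[:4]:print(c,n,round(d['p'],2),np.round(d['bbox']).tolist(),int(d['pixels'].sum()))
    for n in('handle','cavity','seat','press','rest'):
        print(c,n,[(round(d['p'],2),np.round(d['location'],1).tolist()) for d in landmark_of(n,c)[:4]])
E
```

```text
pics
0.0 [ 0.16865814 -0.523257    0.23070923] [-3.10234781e+00 -4.87611216e-01  2.01746237e-04] 0.08532406805605099
side handle 0.89 [343.0, 323.0, 378.0, 385.0] 1055
side handle 0.86 [305.0, 266.0, 325.0, 298.0] 363
side rest 0.61 [276.0, 257.0, 334.0, 325.0] 2297
side rest 0.4 [302.0, 267.0, 325.0, 300.0] 415
side press 0.88 [327.0, 86.0, 396.0, 165.0] 3263
side press 0.66 [321.0, 147.0, 366.0, 209.0] 2360
side jar 0.63 [319.0, 217.0, 335.0, 240.0] 452
side file 0.84 [225.0, 242.0, 260.0, 293.0] 284
side dapblock 0.86 [264.0, 164.0, 282.0, 189.0] 450
side dapblock 0.58 [315.0, 214.0, 332.0, 240.0] 438
side handle [(0.71, [309.7, 282.6]), (0.67, [304.1, 298.6]), (0.58, [349.1, 349.6])]
side cavity [(0.74, [312.0, 288.1])]
side seat [(0.98, [368.4, 94.6]), (0.89, [342.4, 149.9])]
side press [(0.7, [348.5, 195.5]), (0.67, [361.9, 150.0]), (0.47, [310.4, 283.6])]
side rest [(0.59, [306.9, 296.8]), (0.36, [312.3, 289.5])]
top handle 0.9 [181.0, 253.0, 221.0, 277.0] 403
top handle 0.67 [228.0, 215.0, 259.0, 230.0] 299
top rest 0.93 [222.0, 208.0, 269.0, 236.0] 1230
top press 0.7 [410.0, 195.0, 477.0, 272.0] 3494
top press 0.59 [349.0, 197.0, 387.0, 251.0] 1613
top jar 0.74 [304.0, 215.0, 319.0, 233.0] 191
top file 0.66 [241.0, 169.0, 289.0, 178.0] 204
top dapblock 0.88 [362.0, 149.0, 379.0, 170.0] 314
top dapblock 0.28 [222.0, 206.0, 270.0, 236.0] 1241
top handle [(0.85, [202.7, 257.8]), (0.77, [242.8, 223.0])]
top cavity []
top seat [(0.97, [375.4, 225.3]), (0.78, [459.9, 229.7])]
top press [(0.71, [439.4, 236.3]), (0.65, [368.2, 228.1]), (0.28, [242.8, 223.3])]
top rest [(0.75, [246.1, 221.0])]
```

View pics/side0.png

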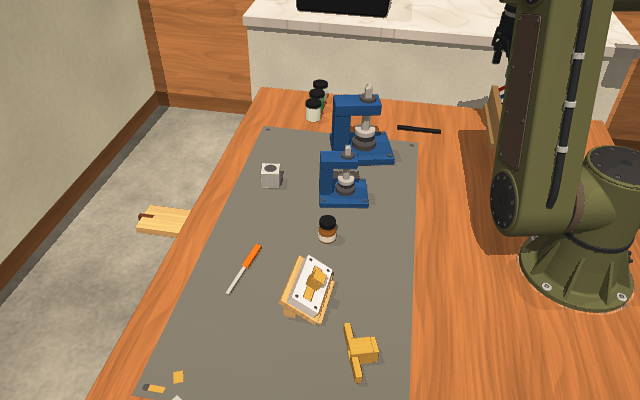

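View pics/top0.png

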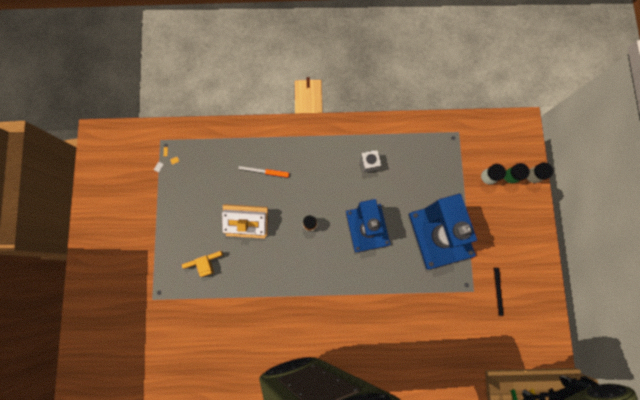

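```bash
cat > h.py <<'E'
from plant import *
import cv2,numpy as np
from scipy.spatial.transform import Rotation as R
def ray(c,uv,cal=None):
    k=cal or calibration(c);M=k['mtx'];a=(uv[0]-M[0][2])/M[0][0];b=(uv[1]-M[1][2])/M[1][1]
    if c=='wrist':
        r=np.hypot(a,b);d=np.array([a/r*np.sin(r),b/r*np.sin(r),np.cos(r)]) if r>1e-9 else np.array([0,0,1.])
    else: d=np.array([a,b,1]);d/=np.linalg.norm(d)
    Rm=np.array(k['R']);return -Rm.T@np.array(k['t']),Rm.T@d
def tri(rs):
    A=sum(np.eye(3)-np.outer(d,d) for o,d in rs);b=sum((np.eye(3)-np.outer(d,d))@o for o,d in rs)
    X=np.linalg.solve(A,b);return X,max(np.linalg.norm(np.cross(X-o,d)) for o,d in rs)
def plane(r,z): o,d=r;return o+d*(z-o[2])/d[2]
def proj(c,X,cal=None):
    k=cal or calibration(c);p=np.array(k['R'])@X+np.array(k['t']);M=k['mtx']
    if c=='wrist':
        th=np.arctan2(np.hypot(p[0],p[1]),p[2]);q=p[:2]/np.hypot(p[0],p[1])*th
    else:q=p[:2]/p[2]
    return np.array([M[0][0]*q[0]+M[0][2],M[1][1]*q[1]+M[1][2]])
E
python3 - <<'E'
from h import *
np.set_printoptions(precision=4,suppress=True)
for n,a,b in(('seatS',(342.4,149.9),(375.4,225.3)),('seatB',(368.4,94.6),(459.9,229.7)),('handle',(309.7,282.6),(242.8,223.)),('h2',(349.1,349.6),(202.7,257.8)),('rest',(306.9,296.8),(246.1,221.)),
 ('seat x',(368.4,94.6),(375.4,225.3))):
    print(n,*tri([ray('side',a),ray('top',b)]))
for c in('side','top','wrist'):
    k=calibration(c);print(c,np.array(k['mtx'])[0],-np.array(k['R']).T@k['t'],np.array(k['R'])[2])
E
```

```text
seatS [ 0.5676 -0.1793  0.1391] 0.00845611699376262
seatB [ 0.5342 -0.3868  0.1952] 0.0012709038121395727
handle [0.5888 0.199  0.0498] 0.0020906659821610884
h2 [0.4893 0.3247 0.0174] 0.0001894013371505909
rest [0.5978 0.1981 0.0018] 0.0011295504263221156
seat x [ 0.5299 -0.1534  0.3175] 0.008373258663392918
side [508.9304   0.     317.5421] [0.47   0.9094 0.8693] [ 0.1172 -0.7642 -0.6342]
top [391.7779   0.     316.5939] [ 0.436  -0.0263  1.1993] [ 0.1794  0.0046 -0.9838]
wrist [309.7069   0.     318.5962] [ 0.2461 -0.4987  0.3741] [-0.2977 -0.0957 -0.9499]
```

Candidates for the handle are the casting in the mould (side 313,280; top 243,224) and a larger loose one (side 360,350; top 203,262). I want the one in the mould. The presses are a small one (side 343,180; top 368,226) and a large one (side 365,130; top 443,232). I want the small one. There is also the jar (top 310,222), with similar jars at the back (top 495-540,172). I'll look closer with the wrist camera on the way.

```bash
python3 -m inch '[[1,0.98,-0.59,-0.15,0],[1,0.98,-0.59,-0.15,0],[1,0.98,-0.59,-0.15,0],[1,0.98,-0.59,-0.15,0],[1,0.98,-0.59,-0.15,0],[1,0.98,-0.59,-0.15,0],[1,0.98,-0.59,-0.15,0],[1,0.98,-0.59,-0.15,0]]' >/dev/null
python3 -m inch '[[1,0.98,-0.59,-0.15,0],[1,0.98,-0.59,-0.15,0],[1,0.98,-0.59,-0.15,0],[1,0.98,-0.59,-0.15,0],[1,0.98,-0.59,-0.15,0],[1,0.98,-0.59,-0.15,0],[1,0.98,-0.59,-0.15,0],[1,0.98,-0.59,-0.15,0]]'
python3 -m inch '[[1,0.98,-0.59,-0.15,0],[1,0.98,-0.59,-0.15,0],[1,0.98,-0.59,-0.15,0],[1,0.98,-0.59,-0.15,0],[1,0,0,0,0]]'
cat > look.py <<'E'
import sys,json,pickle
from h import *
tag=sys.argv[1]
k=calibration('wrist');f=grab_frame('wrist');cv2.imwrite(f'pics/{tag}.png',f[:,:,::-1])
out={'cal':k,'s':get_state()}
for n in sys.argv[2:]:
    out[n]=[(d['p'],d['location']) for d in landmark_of(n,'wrist')]
    print(n,[(round(p,2),np.round(l,1).tolist(),plane(ray('wrist',l,k),0.05).round(3).tolist()) for p,l in out[n][:4]])
pickle.dump(out,open(f'{tag}.pkl','wb'));print(out['s']['t'],out['s']['tool_pos'],out['s']['eef_rot'])
E
python3 look.py w1 seat handle cavity
```

```text
t: 3.2
tool_pos: [0.4099, -0.2457, 0.2798]
eef_rot: [3.103, 0.489, 0.001]
ft_force: [0.2, -0.3, 0.2]
opening: 0.0853
finger_force: 0.0
t: 3.82
tool_pos: [0.4699, -0.1767, 0.2916]
eef_rot: [3.103, 0.492, 0.001]
ft_force: [-0.6, 0.6, -0.4]
opening: 0.0854
finger_force: 0.0
seat [(0.64, [540.2, 206.4], [0.526, -0.532, 0.05]), (0.63, [343.0, 91.9], [0.568, -0.176, 0.05])]
handle [(0.73, [50.2, 72.5], [0.499, 0.289, 0.05]), (0.7, [101.9, 20.9], [0.59, 0.193, 0.05])]
cavity [(0.78, [101.4, 22.3], [0.588, 0.193, 0.05])]
3.875 [ 0.46939017 -0.17749164  0.29143138] [3.10286286e+00 4.90734636e-01 2.11790354e-04]
```

View pics/w1.png

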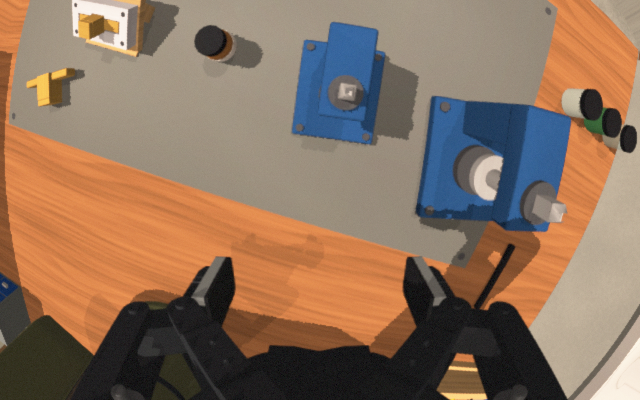

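The wrist view shows the small press with its grey square screw end at (347,90), the large press at (490,170), the handle in the mould at (100,27) and the bigger loose one at (50,88). I'll head for the mould and take a second seat view on the way.

```bash
python3 -m inch '[[1,0.34,-0.96,0,0],[1,0.34,-0.96,0,0],[1,0.34,-0.96,0,0],[1,0.34,-0.96,0,0],[1,0.34,-0.96,0,0],[1,0.34,-0.96,0,0],[1,0.34,-0.96,0,0]]' >/dev/null
python3 look.py w2 seat handle cavity
python3 -m inch '[[1,0.34,-0.96,0,0],[1,0.34,-0.96,0,0],[1,0.34,-0.96,0,0],[1,0.34,-0.96,0,0],[1,0.34,-0.96,0,0],[1,0.34,-0.96,0,0],[1,0.34,-0.96,0,0],[1,0.34,-0.96,0,0]]' >/dev/null
python3 -m inch '[[1,0.34,-0.96,0,0],[1,0,0,0,0],[1,0,0,0,0]]'
python3 look.py w3 seat handle cavity rest
python3 - <<'E'
from h import *
import pickle
np.set_printoptions(precision=4,suppress=True)
D=[pickle.load(open(f'w{i}.pkl','rb')) for i in(1,2,3)]
S=[ray('side',(342.4,149.9)),ray('side',(309.7,282.6)),ray('side',(312,288.1))]
T=[ray('top',(375.4,225.3)),ray('top',(242.8,223.))]
for n,g,e in(('seat',(.567,-.178,.13),S[0:1]+T[0:1]),('handle',(.589,.197,.05),S[1:2]+T[1:2]),('cavity',(.589,.197,.05),S[2:3])):
    rs=[]
    for d in D:
        for p,l in d[n]:
            r=ray('wrist',l,d['cal']);q=plane(r,g[2])
            if np.linalg.norm(q-np.array(g))<.03: rs.append(r);break
    print(n,len(rs),tri(rs) if len(rs)>1 else None,'all',tri(rs+e))
im=cv2.imread('pics/w3.png')
k=D[2]['cal'];u,v=proj('wrist',np.array([.59,.2,.05]),k).round().astype(int);print(u,v)
x,y=max(0,u-80),max(0,v-60);cv2.imwrite('pics/c3.png',cv2.resize(im[y:y+120,x:x+160],None,fx=5,fy=5,interpolation=3));print(x,y)
E
```

```text
seat [(0.82, [469.7, 144.9], [0.567, -0.22, 0.05])]
handle [(0.94, [176.0, 33.8], [0.59, 0.196, 0.05]), (0.58, [100.1, 89.8], [0.494, 0.304, 0.05])]
cavity [(0.59, [175.5, 35.5], [0.588, 0.196, 0.05]), (0.39, [468.3, 147.3], [0.563, -0.219, 0.05])]
4.95 [ 0.47317738 -0.03426556  0.29136523] [-3.10301271e+00 -4.87639179e-01 -2.95548460e-04]
t: 6.48
tool_pos: [0.4789, 0.1462, 0.2912]
eef_rot: [3.103, 0.487, -0.0]
ft_force: [0.0, -1.3, -0.3]
opening: 0.0854
finger_force: 0.0
seat [(0.72, [569.0, 198.5], [0.567, -0.269, 0.05])]
handle [(0.88, [308.4, 70.6], [0.589, 0.194, 0.05]), (0.62, [196.8, 113.5], [0.5, 0.318, 0.05])]
cavity [(0.6, [305.1, 69.3], [0.589, 0.199, 0.05])]
rest [(0.77, [310.6, 67.7], [0.593, 0.193, 0.05]), (0.26, [514.4, 172.3], [0.564, -0.128, 0.05])]
6.525 [0.47885233 0.14620316 0.29127336] [ 3.10353521e+00  4.86296123e-01 -1.08152688e-04]
seat 3 (array([ 0.5639, -0.1715,  0.1364]), np.float64(0.00157697779509318)) all (array([ 0.5653, -0.1739,  0.1384]), np.float64(0.011254028416357956))
handle 3 (array([0.5899, 0.195 , 0.0495]), np.float64(0.0013771325756272196)) all (array([0.5897, 0.1969, 0.0474]), np.float64(0.003697532052123335))
cavity 3 (array([0.5891, 0.1993, 0.0438]), np.float64(0.0009457442011583051)) all (array([0.5884, 0.2017, 0.0389]), np.float64(0.003597295814247624))
304 69
224 9
```

View pics/c3.png

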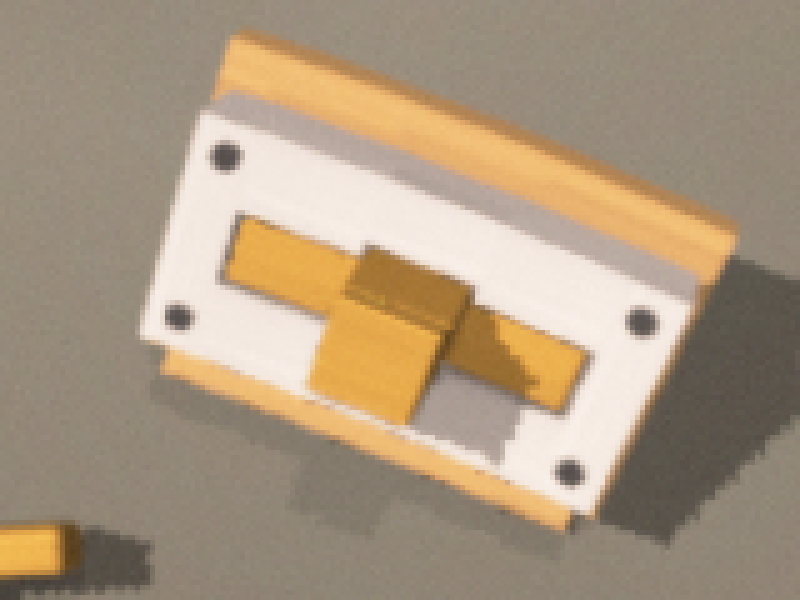

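The crop shows the right casting seated in the mould: bar corners at crop (238,213), (591,353), (565,413) and (222,281); boss top at (342,290), (450,332), (407,425) and (310,385). I'll fit its pose and crop the press.

```bash
python3 - <<'E'
from h import *
import pickle
from scipy.optimize import least_squares
np.set_printoptions(precision=4,suppress=True)
d=pickle.load(open('w3.pkl','rb'));k=d['cal']
px=np.array([(240,216),(225,279),(589,354),(563,410),(342,290),(452,332),(407,425),(310,385),(368,246),(472,288)])/5+np.array([224,9])-.4
# handle coordinates: image up=+x_h, image left=+y
m=np.array([(9,45,10),(-9,45,10),(9,-45,10),(-9,-45,10),(13,13,40),(13,-13,40),(-13,-13,40),(-13,13,40),(13,13,10),(13,-13,10)])/1000
def f(p):
    A=R.from_euler('z',p[3])*R.from_euler('y',-30,degrees=True)
    return np.concatenate([proj('wrist',p[:3]+A.apply(q),k)-u for q,u in zip(m,px)])
for fix in(None,):
    r=least_squares(f,[.59,.197,.045,0],x_scale=[.01,.01,.01,.1]);print(r.x,np.degrees(r.x[3]));print(r.fun.reshape(-1,2))
im=cv2.imread('pics/w1.png');cv2.imwrite('pics/c1.png',cv2.resize(im[15:150,280:400],None,fx=4.4,fy=4.4,interpolation=3))
E
```

```text
[ 0.5925  0.1983  0.0418 -0.0832] -4.7676436864899445
[[ 0.8446 -0.0322]
 [ 0.1379 -0.1346]
 [ 0.2836 -0.6751]
 [ 0.0369  0.007 ]
 [-0.756   0.2847]
 [-1.1038  0.2776]
 [ 0.6366  0.2896]
 [-0.7411  0.1983]
 [ 0.7238  0.1329]
 [ 0.1251 -0.4105]]
```

View pics/c1.png

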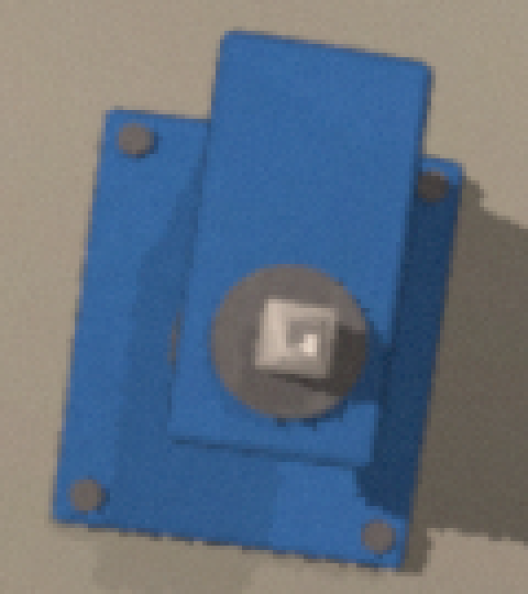

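The crop shows the small press: frame-top corners at crop (222,30), (430,65), (372,465) and (170,438), and the collar centred near (291,342) with the square end on it.

```bash
python3 - <<'E'
from h import *
import pickle
np.set_printoptions(precision=4,suppress=True)
k=pickle.load(open('w1.pkl','rb'))['cal']
W=lambda c,z:plane(ray('wrist',np.array(c)/4.4+[280,15]-.4,k),z)
c=[W(q,.130) for q in((222,30),(430,65),(372,465),(170,438))];print(np.array(c))
b=[W(q,.012) for q in((105,112),(462,165),(403,570),(55,520))]
for c in(c,b):
    L=[np.linalg.norm(c[i]-c[(i+1)%4]) for i in range(4)]
    a=[np.degrees(np.arctan2(*(v[[1,0]]))) for v in(c[0]-c[3],c[1]-c[2],c[0]-c[1],c[3]-c[2])];print(L,a)
print('collar',W((291,342),.136),W((213,342),.136)-W((370,342),.136),'base mid',sum(b)/4)
s=get_state();print(s['t'],s['tool_pos'],R.from_rotvec(s['eef_rot']).as_matrix())
E
```

```text
[[ 0.6273 -0.1373  0.13  ]
 [ 0.6355 -0.1831  0.13  ]
 [ 0.544  -0.1998  0.13  ]
 [ 0.5353 -0.1552  0.13  ]]
[np.float64(0.04646762155473943), np.float64(0.09300230714600044), np.float64(0.04535442605277505), np.float64(0.09374730349984617)] [np.float64(11.016242483308908), np.float64(10.333988857416754), np.float64(100.11147384129153), np.float64(101.03878091100417)]
[np.float64(0.11012035139537803), np.float64(0.1298414012720845), np.float64(0.10988512040047824), np.float64(0.1286941795548939)] [np.float64(10.852721075171242), np.float64(10.744312472664982), np.float64(100.63082542808704), np.float64(100.03226519879257)]
collar [ 0.5638 -0.1734  0.136 ] [-0.0112  0.0321  0.    ] base mid [ 0.5687 -0.1725  0.012 ]
6.725 [0.4788 0.1467 0.2914] [[ 0.952   0.3062  0.0001]
 [ 0.3062 -0.952  -0.    ]
 [ 0.0001  0.0001 -1.    ]]
```

```bash
python3 -m inch '[[1,0,0,0.9,0.985],[1,0,0,0.9,0.985],[1,0,0,0.9,0.985],[1,0,0,0.9,0.985],[1,0,0,0.9,0.985]]' >/dev/null
python3 -m inch '[[1,0.9,-0.6,0.6,0],[1,0.9,-0.6,0.6,0],[1,0.9,-0.6,0.6,0],[1,0.9,-0.6,0.6,0],[1,0.93,-0.62,0.6,0],[1,0,0,0,0],[1,0,0,0,0]]'
python3 look.py w4 handle cavity
python3 - <<'E'
from h import *
im=cv2.imread('pics/w4.png');cv2.imwrite('pics/c4.png',cv2.resize(im[0:400,100:540],None,fx=1.5,fy=1.5,interpolation=3))
E
```

```text
t: 8.22
tool_pos: [0.5737, 0.1996, 0.1415]
eef_rot: [3.139, -0.129, -0.0]
ft_force: [0.6, 0.2, 0.7]
opening: 0.0853
finger_force: 0.0
handle [(0.73, [320.3, 183.9], [0.591, 0.197, 0.05]), (0.67, [320.3, 181.9], [0.593, 0.197, 0.05])]
cavity [(0.6, [318.7, 182.1], [0.592, 0.198, 0.05])]
8.275 [0.57373769 0.19961285 0.14183753] [-3.13881337e+00  1.29331040e-01 -6.85960070e-04]
```

View pics/c4.png

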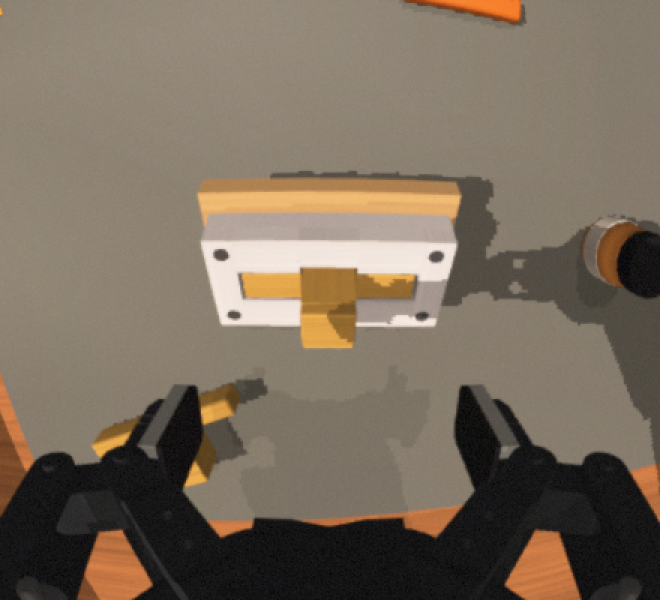

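Bar, boss and fingers are aligned: the boss is centred at crop column 329, midway between the fingers at 180 and 478. I'll refine the pose from both views before going down.

```bash
python3 - <<'E'
from h import *
import pickle
from scipy.optimize import least_squares
np.set_printoptions(precision=4,suppress=True)
k3=pickle.load(open('w3.pkl','rb'))['cal'];k4=pickle.load(open('w4.pkl','rb'))['cal']
p3=np.array([(240,216),(225,279),(589,354),(563,410),(342,290),(452,332),(407,425),(310,385),(368,246),(472,288)])/5+np.array([224,9])-.4
p4=np.array([(241,273),(243,299),(416,274),(415,299),(301,306),(356,306),(355,347),(303,347),(300,268),(357,268)])/1.5+np.array([100,0])-.2
m=np.array([(9,45,10),(-9,45,10),(9,-45,10),(-9,-45,10),(13,13,40),(13,-13,40),(-13,-13,40),(-13,13,40),(13,13,10),(13,-13,10)])/1000
def g(p,sets):
    A=R.from_euler('z',p[3])*R.from_euler('y',-30,degrees=True)
    return np.concatenate([proj('wrist',p[:3]+A.apply(q),k)-u for k,pp in sets for q,u in zip(m,pp)])
for S in([(k4,p4)],[(k3,p3),(k4,p4)]):
    r=least_squares(g,[.59,.197,.045,0],x_scale=[.01,.01,.01,.1],args=(S,),loss='soft_l1');print(r.x,np.abs(g(r.x,S)).max(),np.degrees(r.x[3]))
E
```

```text
[ 0.592   0.1981  0.0447 -0.0849] 5.016627845166909 -4.86392412556799
[ 0.5921  0.1981  0.0451 -0.0844] 4.94585573254858 -4.833928807234217
```

```bash
python3 -m inch '[[1,0.08,0,0.8,0],[1,0,0,0.8,0],[1,0,0,0.8,0],[1,0,0,0.8,0],[1,0,0,0.8,0],[1,0,0,0.1,0],[1,0,0,0,0]]'
python3 -m inch '[[-0.8,0,0,0,0],[-0.8,0,0,0,0],[-0.8,0,0,0,0],[-0.8,0,0,0,0],[-0.8,0,0,0,0],[-0.8,0,0,0,0],[-0.8,0,0,0,0]]' 70
```

```text
t: 9.25
tool_pos: [0.5758, 0.1998, 0.0595]
eef_rot: [-3.139, 0.129, -0.001]
ft_force: [-0.7, 0.6, -0.7]
opening: 0.0856
finger_force: 0.0
t: 10.12
tool_pos: [0.5756, 0.1998, 0.0597]
eef_rot: [-3.139, 0.129, -0.0]
ft_force: [-2.9, -0.6, 5.6]
opening: 0.0247
finger_force: 69.5
```

```bash
python3 -m inch '[[-0.8,-0.15,0,-0.26,0],[-0.8,-0.15,0,-0.26,0],[-0.8,-0.15,0,-0.26,0],[-0.8,-0.15,0,-0.26,0],[-0.8,-0.25,0,-0.433,0],[-0.8,-0.25,0,-0.433,0],[-0.8,-0.25,0,-0.433,0],[-0.8,-0.25,0,-0.433,0]]'
python3 look.py w5 handle
python3 - <<'E'
from h import *
im=cv2.imread('pics/w5.png');cv2.imwrite('pics/c5.png',im[50:400,100:540])
E
```

```text
t: 11.12
tool_pos: [0.5433, 0.2025, 0.1154]
eef_rot: [-3.139, 0.129, -0.0]
ft_force: [0.1, -0.1, -2.3]
opening: 0.0248
finger_force: 68.9
handle [(0.85, [319.6, 227.4], [0.535, 0.203, 0.05]), (0.83, [195.3, 262.9], [0.51, 0.307, 0.05])]
11.175 [0.54336699 0.20268695 0.11655643] [-3.13844788e+00  1.28740755e-01 -2.12800803e-03]
```

View pics/c5.png

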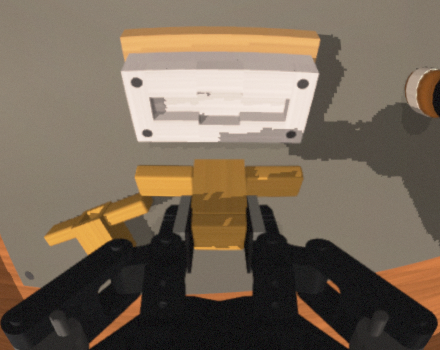

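The handle is out and hanging in the fingers at crop (218,180), tilted 30° as expected. The cavity at (220,105) is empty. I'll set it flat on the free mat, using the table corner to turn it upright, and grip it again.

```bash
python3 -m inch '[[-0.8,-0.63,0.95,0,0],[-0.8,-0.63,0.95,0,0],[-0.8,-0.63,0.95,0.6,0],[-0.8,-0.63,0.95,0.6,0],[-0.8,-0.63,0.95,0.6,0],[-0.8,-0.63,0.95,0.6,0],[-0.8,-0.63,0.95,0.7,0],[-0.8,-0.63,0.95,0.7,0]]'
python3 -m inch '[[-0.8,0,0,0.2,0],[-0.8,0,0,0.15,0],[-0.8,0,0,0.1,0],[-0.8,0,0,0.1,0],[-0.8,0,0,0,0]]' 40
```

```text
t: 12.22
tool_pos: [0.4303, 0.0587, 0.0383]
eef_rot: [-3.139, 0.129, -0.0]
ft_force: [0.5, -0.8, -3.7]
opening: 0.0247
finger_force: 69.1
t: 12.85
tool_pos: [0.4308, 0.0594, 0.0277]
eef_rot: [-3.139, 0.129, 0.0]
ft_force: [0.5, 0.5, -3.2]
opening: 0.0245
finger_force: 69.0
```

```bash
python3 -m inch '[[-0.8,0,0,0.1,0],[-0.8,0,0,0.1,0],[-0.8,0,0,0.1,0],[-0.8,0,0,0,0]]' 25
```

```text
t: 13.35
tool_pos: [0.4307, 0.0592, 0.0217]
eef_rot: [3.139, -0.129, -0.0]
ft_force: [-0.8, 0.3, -1.1]
opening: 0.0243
finger_force: 69.3
```

```bash
python3 -m inch '[[-0.7,0,0,0.05,0],[-0.7,0.15,0,0,0],[-0.7,0.15,0,0,0],[-0.7,0.15,0,0,0]]' 20
python3 -m inch '[[-0.7,0.15,0,0.02,0],[-0.7,0.15,0,0.03,0],[-0.7,0.15,0,0.06,0]]' 20
python3 look.py w6 handle
python3 - <<'E'
from h import *
im=cv2.imread('pics/w6.png');cv2.imwrite('pics/c6.png',im[50:400,100:540])
E
```

```text
t: 13.85
tool_pos: [0.4389, 0.0586, 0.0212]
eef_rot: [-3.139, 0.129, 0.004]
ft_force: [-12.2, 1.0, 18.5]
opening: 0.0247
finger_force: 71.8
t: 14.22
tool_pos: [0.4487, 0.0578, 0.0199]
eef_rot: [-3.139, 0.129, 0.0]
ft_force: [-14.4, -2.6, 32.7]
opening: 0.0245
finger_force: 75.6
handle []
14.275 [0.44902516 0.05781807 0.01987405] [-3.13886067e+00  1.28940399e-01  2.01205867e-05]
```

View pics/c6.png

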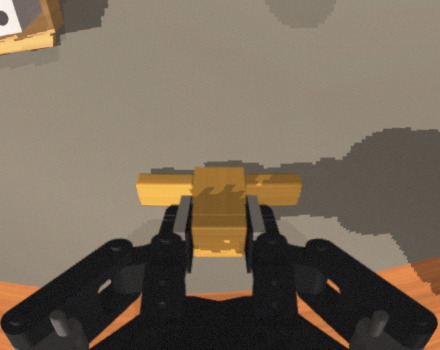

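```bash
python3 - <<'E'
from h import *
import pickle
from scipy.optimize import least_squares
np.set_printoptions(precision=4,suppress=True)
m=np.array([(13,13,0),(13,-13,0),(13,13,40),(13,-13,40),(-13,13,40),(-13,-13,40),(9,45,0),(9,-45,0)])/1000
for n,px in(('w5',[(194,160),(244,160),(191,213),(246,213),(192,248),(244,248),(136,166),(302,166)]),('w6',[(193,168),(244,168),(191,228),(246,228),(192,256),(244,256),(137,174),(301,174)])):
    D=pickle.load(open(n+'.pkl','rb'));k=D['cal'];tp=np.array(D['s']['tool_pos']);px=np.array(px)+[100,50]
    Rz=R.from_euler('z',-4.8,degrees=True)
    pos=lambda p:(tp+Rz.apply(p[:3]),Rz*R.from_euler('y',p[3]))
    def g(p):
        o,A=pos(p);return np.concatenate([proj('wrist',o+A.apply(q),k)-u for q,u in zip(m,px)])
    r=least_squares(g,[.015,0,-.015,-.5],x_scale=[.01,.01,.01,.1],loss='soft_l1');o,A=pos(r.x);print(n,r.x,np.degrees(r.x[3]),o,(o+A.apply(m[:2]*[-1,1,1]))[:,2]);print(g(r.x).reshape(-1,2).T.round(1))
E
```

```text
w5 [ 0.0113  0.0002 -0.0193 -0.2771] -15.875299241666685 [0.5546 0.2019 0.0973] [0.0937 0.0937]
[[ 0.4 -1.6 -2.2  1.7  0.2  0.3  2.2 -3.4]
 [-0.1 -0.1 -0.1 -0.   0.8  0.8 -0.6 -0.5]]
w6 [ 0.0074  0.0004 -0.0172 -0.368 ] -21.082158341161836 [0.4565 0.0576 0.0027] [-0.002 -0.002]
[[ 1.3 -1.5 -1.6  1.2  1.  -0.4  1.1 -2.3]
 [-0.1 -0.  -0.1  0.   1.3  1.4 -1.3 -1.1]]
```

Tilt is now about 21°, so the handle's weight lies well inside its base edge. I'll ease off the pressure and let it fall flat.

```bash
python3 -m inch '[[-0.7,0,0,-0.1,0],[-0.7,0,0,-0.05,0],[-0.7,0,0,0,0]]'
python3 -m inch '[[0.1,0,0,0,0],[0.1,0,0,0,0],[0.1,0,0,0,0],[0.1,0,0,0,0]]'
python3 look.py w7 handle
python3 - <<'E'
from h import *
im=cv2.imread('pics/w7.png');cv2.imwrite('pics/c7.png',im[50:400,100:540])
E
```

```text
t: 14.7
tool_pos: [0.4486, 0.0577, 0.0214]
eef_rot: [3.139, -0.129, -0.0]
ft_force: [0.3, 0.2, -1.4]
opening: 0.0248
finger_force: 71.2
t: 15.2
tool_pos: [0.4487, 0.0577, 0.0215]
eef_rot: [-3.139, 0.129, -0.0]
ft_force: [-0.2, -0.1, -0.2]
opening: 0.0469
finger_force: 0.0
handle [(0.91, [318.0, 231.0], [0.479, 0.056, 0.05])]
15.25 [0.44870127 0.05773328 0.02154215] [ 3.13892271e+00 -1.29045685e-01  8.21143293e-05]
```

View pics/c7.png

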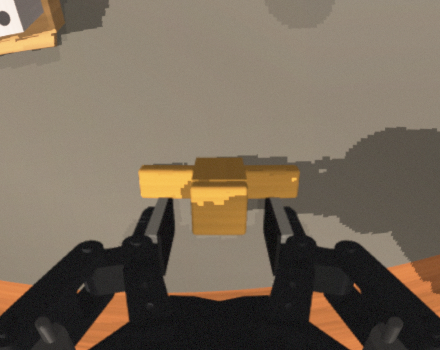

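The handle now stands flat, with its boss top face at crop (191-247, 182-235). I'll measure where it stands relative to the tool.

```bash
python3 - <<'E'
from h import *
import pickle
from scipy.optimize import least_squares
np.set_printoptions(precision=4,suppress=True)
m=np.array([(13,13,0),(13,-13,0),(13,13,40),(13,-13,40),(-13,13,40),(-13,-13,40),(9,45,0),(9,-45,0)])/1000
px=np.array([(195,157),(245,157),(191,182),(247,182),(191,235),(247,235),(139,165),(299,165)])+[100,50]
D=pickle.load(open('w7.pkl','rb'));k=D['cal'];tp=np.array(D['s']['tool_pos']);Rz=R.from_euler('z',-4.8,degrees=True)
def g(p):
    A=Rz*R.from_euler('zy',p[[4,3]]);o=tp+Rz.apply(p[:3]);return np.concatenate([proj('wrist',o+A.apply(q),k)-u for q,u in zip(m,px)])
r=least_squares(g,[.015,0,-.015,0,0],x_scale=[.01,.01,.01,.1,.1],loss='soft_l1');print(r.x,np.degrees(r.x[3:]));print(g(r.x).reshape(-1,2).T.round(1))
E
```

```text
[ 0.011  -0.     -0.0168  0.0782 -0.0004] [ 4.4808 -0.0246]
[[ 0.6 -2.3 -2.1  2.7 -0.3  0.5  0.6 -0.4]
 [ 0.5  0.6 -0.   0.   0.1  0.1 -0.9 -0.6]]
```

```bash
python3 -m inch '[[0.1,0.5,0,0.15,0],[0.1,0,0,0.17,0],[0.1,0,0,0,0]]'
python3 -m inch '[[-0.8,0,0,0,0],[-0.8,0,0,0,0],[-0.8,0,0,0,0],[-0.8,0,0,0,0]]' 100
python3 -m inch '[[-0.8,0,0,-0.5,-0.6],[-0.8,0,0,-1,-0.7],[-0.8,0,0,-1,-0.7],[-0.8,0,0,-1,-0.7],[-0.8,0,0,-1,-0.7],[-0.8,0,0,0,0]]'
python3 look.py w8 handle seat
python3 - <<'E'
from h import *
im=cv2.imread('pics/w8.png');cv2.imwrite('pics/c8.png',im[50:400,100:540])
E
```

```text
t: 15.68
tool_pos: [0.4584, 0.0569, 0.0146]
eef_rot: [3.139, -0.129, -0.002]
ft_force: [0.7, 0.4, 0.7]
opening: 0.0472
finger_force: 0.0
t: 16.18
tool_pos: [0.4587, 0.0569, 0.0154]
eef_rot: [3.139, -0.129, 0.0]
ft_force: [-2.0, -0.8, 6.9]
opening: 0.0241
finger_force: 99.0
t: 16.92
tool_pos: [0.4591, 0.057, 0.1059]
eef_rot: [3.127, 0.297, 0.003]
ft_force: [0.4, -0.3, -1.9]
opening: 0.024
finger_force: 98.4
handle [(0.91, [322.9, 253.1], [0.436, 0.049, 0.05]), (0.78, [52.4, 123.5], [0.499, 0.294, 0.05])]
seat []
16.975 [0.4586011  0.0569179  0.10490648] [3.12763475e+00 2.95794694e-01 7.23708787e-04]
```

View pics/c8.png

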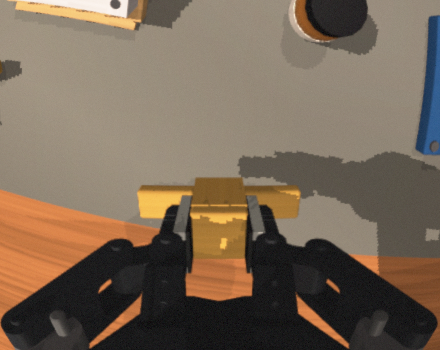

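The handle is held upright with its bar square to the fingers; the boss's front base edge is at crop row 178, and its top face spans rows 204-258. I'll work out its offset from the tool axis and the move to the seat.

```bash
python3 - <<'E'
from h import *
import pickle
from scipy.optimize import least_squares
np.set_printoptions(precision=4,suppress=True)
m=np.array([(13,13,0),(13,-13,0),(13,13,40),(13,-13,40),(-13,13,40),(-13,-13,40),(9,45,0),(9,-45,0)])/1000
for n,yaw,px,z in(('w7',-4.8,[(195,157),(245,157),(191,182),(247,182),(191,235),(247,235),(139,165),(299,165)],-.0215),('w8',10.8,[(196,178),(244,178),(191,205),(247,205),(192,258),(247,258),(138,185),(299,185)],-.0152)):
  D=pickle.load(open(n+'.pkl','rb'));k=D['cal'];tp=np.array(D['s']['tool_pos']);Rz=R.from_euler('z',yaw,degrees=True);px=np.array(px)+[100,50]
  for fz in(0,1):
    def g(p):
        q=np.array(p)
        if fz:q[2]=z;q[3]=0
        A=Rz*R.from_euler('y',q[3]);o=tp+Rz.apply(q[:3]);return np.concatenate([proj('wrist',o+A.apply(v),k)-u for v,u in zip(m,px)])
    r=least_squares(g,[.005,0,-.015,0],x_scale=[.01,.01,.01,.1],loss='soft_l1');print(n,fz,r.x,g(r.x).reshape(-1,2)[:,1].round(1))
s=get_state();t=np.array([.5638,-.1728])-s['tool_pos'][:2];Rm=R.from_rotvec(s['eef_rot']).as_matrix();print(s['tool_pos'],Rm[:2,:2].T@t*1000/20)
E
```

```text
w7 0 [ 0.011  -0.     -0.0168  0.0782] [ 0.6  0.6 -0.   0.   0.1  0.1 -0.8 -0.7]
w7 1 [ 0.0104 -0.     -0.015   0.    ] [-0.6 -0.6  4.3  4.4  0.1  0.1 -2.3 -2.2]
w8 0 [ 0.0012 -0.0005 -0.0104  0.1169] [ 0.5  0.5  0.3  0.3 -0.5 -0.5 -0.3 -0.3]
w8 1 [ 0.0007 -0.0005 -0.015   0.    ] [-1.2 -1.2  7.2  7.2  0.4  0.4 -2.3 -2.3]
[0.4581 0.0569 0.1041] [ 3.0345 12.272 ]
```

```bash
python3 -m inch '[[-0.8,0.23,0.94,-0.7,0],[-0.8,0.23,0.94,-0.7,0],[-0.8,0.23,0.94,-0.7,0],[-0.8,0.23,0.94,-0.7,0],[-0.8,0.23,0.94,-0.7,0],[-0.8,0.23,0.94,-0.7,0],[-0.8,0.23,0.94,-0.7,0]]' >/dev/null
python3 -m inch '[[-0.8,0.23,0.95,0,0],[-0.8,0.23,0.95,0,0],[-0.8,0.23,0.95,0,0],[-0.8,0.23,0.95,0,0],[-0.8,0.23,0.95,0,0],[-0.8,0.23,0.95,0,0],[-0.8,0,0,0,0],[-0.8,0,0,0,0]]'
python3 look.py w9 seat press handle
python3 - <<'E'
from h import *
s=get_state();t=np.array([.5638,-.1728])-s['tool_pos'][:2];Rm=R.from_rotvec(s['eef_rot']).as_matrix();print(s['tool_pos'],Rm[:2,:2].T@t*1000/20)
import pickle
for n in('seat','handle','press'):
    for p,l in pickle.load(open('w9.pkl','rb'))[n][:2]:print(n,p,plane(ray('wrist',l,pickle.load(open('w9.pkl','rb'))['cal']),.136))
for c in('side','top'):
    f=grab_frame(c);print(c,[(d['p'],d['location'],) for d in landmark_of('handle',c)[:3]],proj(c,np.array([*s['tool_pos'][:2],s['tool_pos'][2]-.015])))
    print('seat pred',proj(c,np.array([.5638,-.1728,.136])),[(d['p'],d['location'],) for d in landmark_of('seat',c)[:3]])
E
```

```text
t: 18.95
tool_pos: [0.5636, -0.1729, 0.2029]
eef_rot: [-3.127, -0.298, 0.001]
ft_force: [-0.7, 0.5, -1.9]
opening: 0.0241
finger_force: 98.5
seat [(0.72, [567.3, 306.3], [0.445, -0.607, 0.05]), (0.71, [318.7, 218.0], [0.529, -0.18, 0.05])]
press [(0.7, [317.6, 171.3], [0.577, -0.169, 0.05]), (0.62, [481.1, 227.7], [0.55, -0.366, 0.05])]
handle [(0.97, [321.5, 248.8], [0.494, -0.189, 0.05]), (0.8, [11.7, 170.6], [0.507, 0.281, 0.05])]
19.0 [ 0.56362594 -0.17269964  0.20304655] [-3.12718726e+00 -2.98133466e-01  3.68071004e-04]
[ 0.56370285 -0.17259556  0.20327784] [0.00283511 0.01095686]
seat 0.72 [ 0.50294655 -0.4760394   0.136     ]
seat 0.71 [ 0.56208321 -0.17322074  0.136     ]
handle 0.97 [ 0.53774442 -0.18004782  0.136     ]
handle 0.8 [0.54675311 0.1533096  0.136     ]
press 0.7 [ 0.59607336 -0.16593081  0.136     ]
press 0.62 [ 0.57720107 -0.30512668  0.136     ]
side [(0.89, [350.1, 347.7]), (0.57, [350.0, 135.4])] [347.93905717 135.76703114]
seat pred [346.7031114  153.11874131] [(0.81, [340.7, 152.5]), (0.63, [368.1, 97.1]), (0.28, [247.1, 263.5])]
top [(0.64, [199.4, 258.9])] [375.30846196 221.33231829]
seat pred [372.73332711 223.77284022] [(0.96, [462.2, 226.6]), (0.76, [370.8, 224.4])]
```

```bash
python3 -m inch '[[-0.8,-0.07,0,0.4,0],[-0.8,0,0,0.4,0],[-0.8,0,0,0.3,0],[-0.8,0,0,0.2,0],[-0.8,0,0,0,0]]'
python3 -m inch '[[-0.8,0,0,0.15,0],[-0.8,0,0,0.15,0],[-0.8,0,0,0,0]]'
```

```text
t: 20.08
tool_pos: [0.5623, -0.1732, 0.1768]
eef_rot: [-3.127, -0.298, 0.001]
ft_force: [-0.7, -0.4, -1.8]
opening: 0.0241
finger_force: 98.5
t: 20.45
tool_pos: [0.5623, -0.1732, 0.1709]
eef_rot: [-3.127, -0.298, 0.0]
ft_force: [-0.9, -0.2, -2.5]
opening: 0.0242
finger_force: 98.5
```

```bash
python3 -m inch '[[-0.8,0,0,0.12,0],[-0.8,0,0,0.12,0],[-0.8,0,0,0,0]]'
python3 -m inch '[[-0.8,0,0,0.12,0],[-0.8,0,0,0.12,0],[-0.8,0,0,0,0]]'
```

```text
t: 20.82
tool_pos: [0.5623, -0.1732, 0.1661]
eef_rot: [-3.127, -0.298, 0.001]
ft_force: [-0.6, 0.0, -2.5]
opening: 0.0238
finger_force: 98.5
t: 21.2
tool_pos: [0.5623, -0.1732, 0.1613]
eef_rot: [-3.127, -0.298, 0.0]
ft_force: [1.1, -0.9, -2.1]
opening: 0.0242
finger_force: 98.5
```

```bash
python3 -m inch '[[-0.8,0,0,0.15,0],[-0.8,0,0,0.15,0],[-0.8,0,0,0,0]]'
python3 -m inch '[[-0.8,0,0,0.1,0],[-0.8,0,0,0.1,0],[-0.8,0,0,0.05,0],[-0.8,0,0,0,0]]'
```

```text
t: 21.58
tool_pos: [0.5623, -0.1732, 0.1552]
eef_rot: [-3.127, -0.298, 0.001]
ft_force: [-0.1, -0.6, -1.5]
opening: 0.0243
finger_force: 98.5
t: 22.08
tool_pos: [0.5624, -0.1733, 0.1515]
eef_rot: [3.127, 0.298, 0.001]
ft_force: [-5.0, 0.9, 6.7]
opening: 0.0245
finger_force: 99.7
```

```bash
python3 -m inch '[[-0.8,0,0,0.08,0],[-0.8,0,0,0,0]]'
python3 -m inch '[[-0.8,0,0,0.08,0],[-0.8,0,0,0,0],[-0.8,0,0,0,0]]'
```

```text
t: 22.32
tool_pos: [0.5625, -0.1733, 0.1514]
eef_rot: [3.127, 0.298, 0.002]
ft_force: [-11.7, 4.2, 20.4]
opening: 0.0242
finger_force: 101.7
t: 22.7
tool_pos: [0.5626, -0.1733, 0.1513]
eef_rot: [3.126, 0.298, 0.004]
ft_force: [-18.5, 6.7, 35.6]
opening: 0.0242
finger_force: 103.7
```

It hit a firm stop at the right height. I'll release, then press on the boss top with shut fingers to make sure it sits flat.

```bash
python3 -m inch '[[-0.8,0,0,-0.2,0],[0.3,0,0,0,0],[0.3,0,0,0,0],[0.3,0,0,0,0],[0.3,0,0,0,0]]' 30
python3 -m inch '[[0.3,0,0,-0.8,0],[0.3,0,0,-0.9,0],[0.3,0,0,-0.9,0],[-1,0.05,0,0,0],[-1,0,0,0,0],[-1,0,0,0,0],[-1,0,0,0,0],[-1,0,0,0,0]]'
python3 look.py w10 handle
```

```text
t: 23.32
tool_pos: [0.5623, -0.1732, 0.1511]
eef_rot: [-3.127, -0.298, 0.0]
ft_force: [-0.4, 0.1, 0.1]
opening: 0.0555
finger_force: 0.0
t: 24.32
tool_pos: [0.5633, -0.1731, 0.2031]
eef_rot: [-3.127, -0.298, 0.001]
ft_force: [0.8, 0.4, 0.0]
opening: 0.0003
finger_force: 0.0
handle [(0.85, [12.0, 169.8], [0.508, 0.28, 0.05]), (0.65, [320.7, 218.3], [0.528, -0.182, 0.05])]
24.375 [ 0.56328613 -0.17304864  0.20314655] [-3.12731548e+00 -2.97745850e-01  4.38183915e-04]
```

```bash
python3 -m inch '[[-1,0,0,0.5,0],[-1,0,0,0.5,0],[-1,0,0,0.2,0],[-1,0,0,0.1,0],[-1,0,0,0,0]]'
python3 -m inch '[[-1,0,0,0.06,0],[-1,0,0,0.06,0],[-1,0,0,0,0]]'
```

```text
t: 25.05
tool_pos: [0.5634, -0.1731, 0.1773]
eef_rot: [3.127, 0.298, 0.0]
ft_force: [-0.3, 0.3, 0.0]
opening: -0.0
finger_force: 0.0
t: 25.42
tool_pos: [0.5636, -0.1731, 0.1761]
eef_rot: [3.127, 0.298, 0.002]
ft_force: [-3.0, 1.2, 7.8]
opening: -0.0001
finger_force: 4.0
```

```bash
python3 -m inch '[[-1,0,0,0.08,0],[-1,0,0,0.04,0],[-1,0,0,0,0]]'
python3 -m inch '[[-1,0,0,-0.3,0],[-1,0,0,-0.9,0],[-1,0,0,-0.9,0],[-1,-0.5,0,-0.9,0],[-1,-0.9,0,-0.9,0],[-1,-0.9,0,0,0],[-1,-0.9,0,0,0],[-1,0,0,0,0]]'
python3 look.py w11 handle seat
python3 - <<'E'
from h import *
import pickle
D=pickle.load(open('w11.pkl','rb'));print(proj('wrist',np.array([.5638,-.1728,.136]),D['cal']))
for d in regions_of('handle','wrist')[:3]:
    print(d['p'],d['bbox'])
    pts=np.argwhere(d['pixels'])[:,::-1].astype(np.float32);print(cv2.minAreaRect(pts))
P=np.array([(x,y,z) for x,y,z in[(13,13,40),(13,-13,40),(-13,13,40),(-13,-13,40),(9,45,10),(-9,45,10),(9,-45,10),(-9,-45,10),(13,0,0)]])/1000
for q in P:print(proj('wrist',np.array([.5638,-.1728,.136])+R.from_euler('z',10.7,degrees=True).apply(q),D['cal']).round(),end='')
f=grab_frame('side');print([(d['p'],d['bbox']) for d in regions_of('handle','side')])
E
```

```text
t: 25.8
tool_pos: [0.5642, -0.1733, 0.176]
eef_rot: [3.125, 0.298, 0.006]
ft_force: [-8.1, 3.1, 26.9]
opening: -0.0002
finger_force: 12.9
t: 26.8
tool_pos: [0.4997, -0.1855, 0.2516]
eef_rot: [3.127, 0.296, 0.001]
ft_force: [0.6, -0.7, -0.5]
opening: -0.0003
finger_force: 0.0
handle [(0.97, [27.5, 124.7], [0.505, 0.282, 0.05]), (0.71, [317.0, 122.0], [0.557, -0.173, 0.05])]
seat [(0.9, [556.1, 215.7], [0.511, -0.547, 0.05])]
26.85 [ 0.50028952 -0.1853279   0.25145088] [3.12707338e+00 2.96652973e-01 1.55112962e-03]
[318.02468479 120.63384625]
0.85 [10.3, 118.6, 52.0, 164.4]
((32.27958679199219, 141.1790008544922), (32.52690887451172, 48.13765335083008), 67.61986541748047)
[299. 106.][337. 106.][300. 142.][336. 142.][262. 111.][262. 133.][374. 111.][374. 133.][318. 105.][(0.77, [346.0, 140.1, 353.2, 162.1]), (0.55, [341.5, 321.2, 377.8, 385.0])]
```

```bash
python3 - <<'E'
import cv2,numpy as np
im=cv2.imread('pics/w11.png');h=cv2.cvtColor(im,cv2.COLOR_BGR2HSV);m=cv2.inRange(h,(12,110,70),(32,255,255))[80:180,230:410]
n,l,s,c=cv2.connectedComponentsWithStats(m);print([(r+[230,80,0,0,0]).tolist() for r in s[1:] if r[4]>100])
from plant import job_done;job_done()
E
```

```text
[[263, 107, 112, 37, 2997]]
the job is handed in; nothing more can be done
```

The handle is on the small press's square screw end, pressed fully home and released, and the job is handed in. The stop heights and the last wrist image match a fully seated, level handle, and the robot stayed clear of the jar, file and doming block (not re-checked at the end).

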